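Complete the glue-up kit and lock in its T-bolt

TASK

Make the blue tray hold exactly one glue bottle, one half-round sanding pad and one pine block: stand the missing one upright in the empty compartment (either of the two alike will do), leaving duplicates and everything else where they are. Take the red-gripped T-bolt from its stand, lower it through the slot in the tray's deck until its collar lies flat on the deck, and turn it a quarter turn so that its T bar locks crosswise. Either job may come first; let go at the end.

Things in the scene. Friction and masses are not known exactly. Their poses are not given: they have to be found in the camera images.
- kit_tray: Fixed blue plastic kit tray, 169 x 169 mm, 2 x 2 square compartments (80 x 80 mm inside, centres 83 mm apart); walls 3 mm thick, 20 mm high; floor 2 mm above the bench. The compartment at its -x, +y corner has a flat aluminium deck (top 32 mm above the bench) with a slot for the T-bolt. Origin: centre of the underside; x, y along the walls, z up.
- tray_cell_1 (a point): Centre of the floor (2 mm above the bench) of the open compartment at the tray's +x, +y corner. Axes as the tray's.
- tray_cell_2 (a point): Centre of the floor of the open compartment at the tray's +x, -y corner.
- tray_cell_3 (a point): Centre of the floor of the open compartment at the tray's -x, -y corner.
- tray_slot (a point): Centre of the mouth of the slot in the tray's aluminium deck, on the deck's top face 32 mm above the bench. The slot goes right through the 6 mm deck, is 36 mm long along this point's x and 13 mm wide along its y; 24 mm of free height under the deck.
- bolt_stand: Fixed dark steel stand, 60 x 74 mm foot, 40 mm high, whose top has a through slot 36 x 13 mm along its x; the T-bolt hangs in it at the start, T bar along the slot, and lifts straight out (at least 21 mm up to be clear). Origin: centre of the underside.
- bolt_grip (a point): Middle of the T-bolt's red flat thumb grip, 32 mm long (x), 10 mm thick (y), 30 mm high (z, this point half-way up). Below it a steel collar 26 mm across, 4 mm thick (top 15 mm, underside 19 mm below this point), a shank 8 mm thick, 12 mm long, and the T bar (lowest point 39 mm below this point). The bolt is 54 mm tall, about 60 g.
- bolt_collar (a point): Centre of the underside of the T-bolt's collar, on its axis; x along T bar and grip. The T bar, 32 mm long (x), 9 mm wide, 8 mm high, has its top 12 mm below this point. The collar cannot pass the slots; the bar passes only lengthwise. Seated, this point lies at the tray slot's mouth and the bar's top 6 mm under the deck.
- glue_1_mid (a point): White glue bottle with nozzle, round, upright, 33 mm across, 100 mm tall; one of two alike. Point: its centre, 50 mm above its underside; z up. It may start in the tray or on the bench.
- glue_2_mid (a point): White glue bottle with nozzle, round, upright, 33 mm across, 100 mm tall; one of two alike, this one starts on the bench. Point: its centre, 50 mm above its underside; z up.
- pad_1_mid (a point): Brown half-round sanding pad (rigid) standing on its flat, 18 mm thick (x), 48 mm long (y), 38 mm tall; one of two alike. Point: its centre, 19 mm above its underside; z up. It may start in the tray or on the bench.
- pad_2_mid (a point): Brown half-round sanding pad (rigid) standing on its flat, 18 mm thick (x), 48 mm long (y), 38 mm tall; one of two alike, this one starts on the bench. Point: its centre, 19 mm above its underside; z up.
- block_1_mid (a point): Pale pine block, 28 mm wide (x), 45 mm long (y), 28 mm tall; one of two alike. Point: its centre, 14 mm above its underside; z up. It may start in the tray or on the bench.
- block_2_mid (a point): Pale pine block, 28 mm wide (x), 45 mm long (y), 28 mm tall; one of two alike, this one starts on the bench. Point: its centre, 14 mm above its underside; z up.
- mix_cup: Bystander: empty grey mixing cup, 84 mm wide, 98 mm tall, standing behind the tray. Origin: centre of its underside.
- cup_lid: Bystander: grey round cup lid, 82 mm wide, 8 mm thick, lying on the bench. Origin: centre of its underside.
- awl: Bystander: awl with brown wooden handle, 132 mm long, 27 mm thick, lying at the bench's front edge. Origin: under its middle.
Mind the look-alikes: they are no part of the job. Leave any black or yellow look-alike of the part that bears glue_1_mid alone.

How it is judged:
At the end, for the whole second after the job is handed in: One of each type upright in the tray (missing one in the empty compartment, on its floor, 36 mm); all other items within 30 mm of their start, upright (0.15 rad). T-bolt collar on the deck (3 mm height, 8 mm from slot centre, tilt 0.12), bar at least 1.2 rad across the slot. All at rest ((((horizontal distance between glue_1_mid and tray_cell_1 below 0.036 m or horizontal distance between glue_1_mid and tray_cell_2 below 0.036 m) and distance of each of glue_1_mid, glue_2_mid from where it was at the start of the episode below 0.03 m) or (horizontal distance between glue_1_mid and tray_cell_3 below 0.036 m and z of glue_1_mid in the frame of tray_cell_3 between 0.044 and 0.056 m and distance of glue_2_mid from where it was at the start of the episode below 0.03 m) or (horizontal distance between glue_2_mid and tray_cell_3 below 0.036 m and z of glue_2_mid in the frame of tray_cell_3 between 0.044 and 0.056 m and distance of glue_1_mid from where it was at the start of the episode below 0.03 m)) and angle between each of glue_1_mid, glue_2_mid, pad_1_mid, pad_2_mid, block_1_mid, block_2_mid's own z axis and vertical below 0.15 rad and (((horizontal distance between pad_1_mid and tray_cell_1 below 0.036 m or horizontal distance between pad_1_mid and tray_cell_2 below 0.036 m) and distance of each of pad_1_mid, pad_2_mid from where it was at the start of the episode below 0.03 m) or (horizontal distance between pad_1_mid and tray_cell_3 below 0.036 m and z of pad_1_mid in the frame of tray_cell_3 between 0.013 and 0.025 m and distance of pad_2_mid from where it was at the start of the episode below 0.03 m) or (horizontal distance between pad_2_mid and tray_cell_3 below 0.036 m and z of pad_2_mid in the frame of tray_cell_3 between 0.013 and 0.025 m and distance of pad_1_mid from where it was at the start of the episode below 0.03 m)) and (((horizontal distance between block_1_mid and tray_cell_1 below 0.036 m or horizontal distance between block_1_mid and tray_cell_2 below 0.036 m) and distance of each of block_1_mid, block_2_mid from where it was at the start of the episode below 0.03 m) or (horizontal distance between block_1_mid and tray_cell_3 below 0.036 m and z of block_1_mid in the frame of tray_cell_3 between 0.008 and 0.02 m and distance of block_2_mid from where it was at the start of the episode below 0.03 m) or (horizontal distance between block_2_mid and tray_cell_3 below 0.036 m and z of block_2_mid in the frame of tray_cell_3 between 0.008 and 0.02 m and distance of block_1_mid from where it was at the start of the episode below 0.03 m)) and horizontal distance between bolt_collar and tray_slot below 0.008 m and z of bolt_collar in the frame of tray_slot between -0.003 and 0.003 m and angle between the x axis of bolt_collar and the x axis of tray_slot, either way round above 1.2 rad and angle between bolt_collar's own z axis and vertical below 0.12 rad and linear speed of each of t_bolt, glue_1, glue_2, pad_1, pad_2, block_1, block_2 below 0.02 m/s); the robot touches nothing.
It fails at once if the mixing cup is pushed more than 30 mm (distance of mix_cup from where it was at the start of the episode above 0.03 m).
It fails at once if the cup lid is pushed more than 30 mm (distance of cup_lid from where it was at the start of the episode above 0.03 m).
It fails at once if the awl is pushed more than 30 mm (distance of awl from where it was at the start of the episode above 0.03 m).
It also fails if it takes over 56 s, if anything falls off the work surface, if the arm or the gripper's body presses on something with over 40 N, if the wrist force passes 120 N, or if a joint passes its speed limit or range.

ROBOT

A 6-joint arm with a two-finger parallel gripper is mounted at the origin on a cart in front of the work surface, level with it; the furniture and walls round the work are solid. World frame = base frame: x ahead of the robot, y to its left, z up, the work surface at z = 0. Lengths are in m, angles in rad, forces in N, time in s.
With the tool pointing down it reaches from about 0.225 to 0.875 m from the base axis. Payload 3.4 kg.
Tool frame: the origin (TCP) lies between the finger pads; the fingertips stand 8 mm ahead of it and the grasp point (between the pads) lies 11 mm behind it; z points along the fingers, y is the line along which they close (so a half turn about z gives the same grasp; the last joint's range is limited). The gripper opens to 85 mm and grips with 20 to 120 N. Pads are 22 mm wide; open, the fingers measure 114 mm over their backs; the gripper's body (76 mm by 85 mm) begins 54 mm behind the grasp point. The pads swing forward as they close: fully open they stand 13 mm farther back than shut.
Start: joints at [-1.247, 0.276, 1.505, -0, 1.361, -0.121], TCP at [0.247, -0.519, 0.239] pointing down, gripper open.
Joint ranges: [-2.89, 2.89], [-0.75, 2.08], [0.22, 2.7], [-1.18, 4.32], [0.11, 2.71], [-2.7, 2.7]. Speed limits (rad/s): [2.57, 2.57, 3.14, 3.14, 3.14, 3.14].

INTERFACE

Orientations are given as a unit quaternion [w, x, y, z].
In Python, from rig import manip gives the robot as it stands.
- The arm moves only by the tool move_arm, never from a script. Its argument "deltas" is a list that holds one entry, the list of rows, each a list of 5 numbers: the shift along the tool's x, y, z normalised to -1 to 1, where 1 is 80 cm, then the turn about the tool's z normalised to -1 to 1, where 1 is 120 degrees, then the closure, from -1 (fully open) to 1 (shut). In form: [[[tx, ty, tz, twist, grip], ...]]. A call has 1 to 12 rows; each row is the pose to reach, as a shift and turn from the pose commanded when the call began, along the tool's axes at that moment; what a row does not reach only later rows make up. A row lasts 1/10 s, in which the tool goes at most 50 mm and 8.59 degrees, less where a joint would pass 70% of its speed; a pose out of reach is approached as far as the arm can. A call with a number of a shift or a turn outside -1 to 1 is refused whole. A call with a gripper value outside its range is refused whole. The fingers move at their own pace and stop on an object; "squeeze" is the grip in N (left out, the last holds). Time passes only in rows, so rows that repeat a pose let the fingers close. It gives the time, the measured TCP pose, the force, the opening and the grip force at its end, in the units of the state.
- manip.get_state(): the state, without advancing time (a new reading comes with each control period).
- manip.get_image(name): name is "side" or "top" or "wrist"; returns the picture (480x640x3 uint8, red, green, blue); there is no depth.
- manip.camera_params(name): a dict with "fx", "fy", "cx", "cy" (pixels), "dist" ([k1, k2, p1, p2, k3] as OpenCV has them; the pictures are not rectified), "R" (3x3) and "t" (3): a world point X has camera coordinates R X + t; the wrist camera has in their place "tool_from_camera" (4x4, takes a point from camera to tool coordinates, whose origin is the TCP and whose axes are the flange's). Camera axes: x right, y down, z forward; pixel columns grow to the right and rows downward; lengths in m; the calibration is good to about 2 mm. A picture is of the moment at which its call begins: read the wrist's pose just before it. camera_params takes no time and is no camera call.
- manip.sign_off(): hands the job in; it is judged then, once.
The state is a dict: "clock": time; "qpos": joint angles; "qd": joint speeds; "effort": joint torques, N m; "position": TCP position; "ee_rot": TCP orientation; "contact_force": force on the tool from outside, world axes, zero at the start; "moment": the same for the moment, N m; "width": finger opening in m; "gripper_force": force on a finger pad.
Only numpy, scipy, OpenCV 4.12 (cv2) and the standard library are available. Lean on these libraries where they do the work, as an engineer would, in place of code of your own. Each camera call takes 0.05 s, during which the arm holds its last target. There are 200 camera calls.

## Working session

There is one attempt and no reset: what is moved stays moved. The work goes in short steps, Python scripts to look and compute and a tool call to move; the robot and the scene stay as the last step left them, time stands still between calls to the robot, and variables do not carry over. Pictures are saved under pics/ and viewed, at most 10 in all, crops included, and the job is handed in when it is done.

Besides the shell and the picture viewer there is one more tool, called after "Request:" in YAML: its name, and indented under it one key for each argument. move_arm: Moves the arm, as the interface text tells. Scaled input: -1 to 1 covers 80 cm each way for a shift and 120 degrees each way for a turn. Its arguments: {"type":"object","properties":{"deltas":{"type":"array","items":{"type":"array","items":{"type":"array","items":{"type":"number","minimum":-1,"maximum":1}}}},"squeeze":{"type":"number"}},"required":["deltas"]}

```bash
mkdir -p pics; cat > h.py <<'E'
import numpy as np, cv2
from rig import manip
def cam(n):
    p=manip.camera_params(n); K=np.array([[p['fx'],0,p['cx']],[0,p['fy'],p['cy']],[0,0,1]])
    return p,K,np.array(p['dist'],float)
def Rq(q):
    from scipy.spatial.transform import Rotation as R
    return R.from_quat([q[1],q[2],q[3],q[0]]).as_matrix()
def pose(n,st=None):
    p,K,d=cam(n)
    if 'R' in p: return np.array(p['R']),np.array(p['t']).ravel(),K,d
    T=np.array(p['tool_from_camera']); st=st or manip.get_state()
    W=np.eye(4); W[:3,:3]=Rq(st['ee_rot']); W[:3,3]=st['position']
    M=np.linalg.inv(W@T); return M[:3,:3],M[:3,3],K,d
def ray(n,uv,P=None):
    R,t,K,d=P or pose(n)
    x=cv2.undistortPoints(np.array(uv,float).reshape(-1,1,2),K,d).reshape(-1,2)
    D=np.c_[x,np.ones(len(x))]@R; return -R.T@t,D
def plane(n,uv,z,P=None):
    c,D=ray(n,uv,P); return c+D*((z-c[2])/D[:,2])[:,None]
def proj(n,X,P=None):
    R,t,K,d=P or pose(n)
    return cv2.projectPoints(np.array(X,float).reshape(-1,3),cv2.Rodrigues(R)[0],t,K,d)[0].reshape(-1,2)
def shot(n,f):
    P=pose(n); im=cv2.cvtColor(manip.get_image(n),cv2.COLOR_RGB2BGR); cv2.imwrite('pics/'+f,im); return im,P
E
python3 - <<'E'
from h import *
for n in('top','side'):
    shot(n,n+'0.png'); R,t,K,d=pose(n); print(n,-R.T@t,K[0,0],R[2])
print(manip.get_state()['clock'],manip.get_state()['ee_rot'],manip.camera_params('wrist')['tool_from_camera'])
E
```

```text
top [0.36081537 0.04893453 1.18091591] 462.6021205203296 [ 0.17695358 -0.01699992 -0.98407237]
side [ 0.28215444 -0.91692053  0.95601754] 622.1257621689217 [ 0.22235362  0.70401    -0.67448409]
0.1 [-8.10075132e-04  9.75369364e-01  2.20576383e-01 -8.22735882e-05] [[-7.52867755e-05 -9.62431012e-01 -2.71526319e-01  6.82565832e-02]
 [ 9.99999997e-01 -7.92333422e-05  3.57184716e-06  1.05693083e-03]
 [-2.49515943e-05 -2.71526318e-01  9.62431015e-01 -1.33548647e-01]
 [ 0.00000000e+00  0.00000000e+00  0.00000000e+00  1.00000000e+00]]
```

View pics/top0.png

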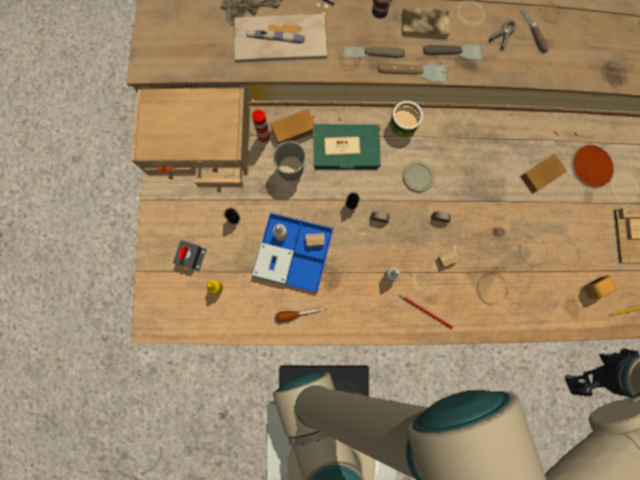

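View pics/side0.png

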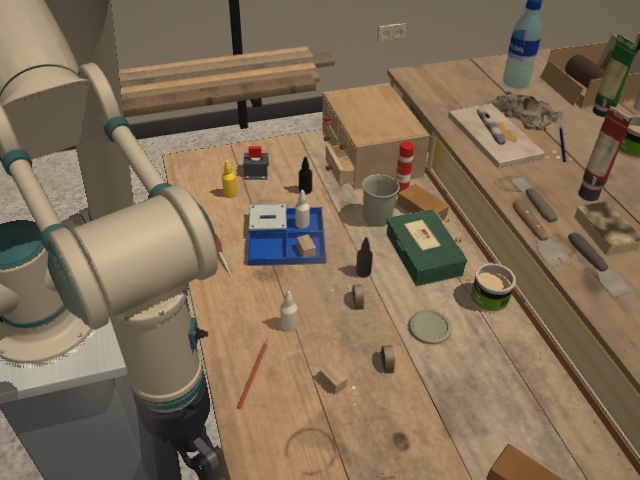

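Top view: tray at about (293,252), with glue at (279,232) in cell 1, the block at (315,241) in cell 2, the deck at (273,264), and cell 3 (310,272) empty, so a pad is missing. Pad candidates are (380,217) and (441,217), both brown D-shapes. I choose (441,217), which is farther from the black bottle at (352,200). The bolt stand is at (188,256), its red grip near (183,253).

```bash
python3 - <<'E'
from h import *
im=cv2.imread('pics/top0.png'); hsv=cv2.cvtColor(im,cv2.COLOR_BGR2HSV)
pt=lambda u,v,z:plane('top',[(u,v)],z)[0].round(3)
print('pads',pt(380,217,.02),pt(441,217,.02),'stand',pt(189,257,.04),'grip',pt(183,253,.06),'tray',pt(293,252,.02),'deck slot',pt(273,263,.032))
m=cv2.inRange(hsv,(105,130,60),(125,255,255));m[:200]=0;m[300:]=0;m[:,:240]=0;m[:,345:]=0
m=cv2.morphologyEx(m,cv2.MORPH_CLOSE,np.ones((25,25)))
c=max(cv2.findContours(m,0,2)[0],key=cv2.contourArea);r=cv2.minAreaRect(c);print(r);print(plane('top',cv2.boxPoints(r),.02).round(3))
m=cv2.inRange(hsv,(0,160,90),(8,255,255))|cv2.inRange(hsv,(172,160,90),(180,255,255));m[:240]=0;m[275:]=0;m[:,:170]=0;m[:,210:]=0
p=np.argwhere(m)[:,::-1].astype(float);print(len(p),p.mean(0),pt(*p.mean(0),.06))
a=cv2.resize(im[205:305,165:345],None,fx=4.4,fy=4.4,interpolation=3)
s=cv2.imread('pics/side0.png');b=cv2.resize(s[270:390,320:420],(400,480)); b2=cv2.resize(im[190:240,360:460],(392,196),interpolation=3);
b=np.zeros((150,792,3),np.uint8); b[:,:300]=cv2.resize(im[190:240,360:460],(300,150)); b[:,300:500]=cv2.resize(s[275:350,310:410],(200,150));b[:,500:700]=cv2.resize(s[330:405,340:440],(200,150))
cv2.imwrite('pics/crop1.png',np.vstack([a,b]))
E
```

```text
pads [ 0.614 -0.127  0.02 ] [ 0.615 -0.287  0.02 ] stand [0.506 0.355 0.04 ] grip [0.513 0.365 0.06 ] tray [0.522 0.096 0.02 ] deck slot [0.493 0.145 0.032]
((293.176513671875, 252.29415893554688), (64.51447296142578, 64.99954986572266), 14.03624439239502)
[[ 0.461  0.194  0.02 ]
 [ 0.624  0.157  0.02 ]
 [ 0.583 -0.004  0.02 ]
 [ 0.423  0.036  0.02 ]]
72 [182.44444444 251.93055556] [0.516 0.367 0.06 ]
```

View pics/crop1.png

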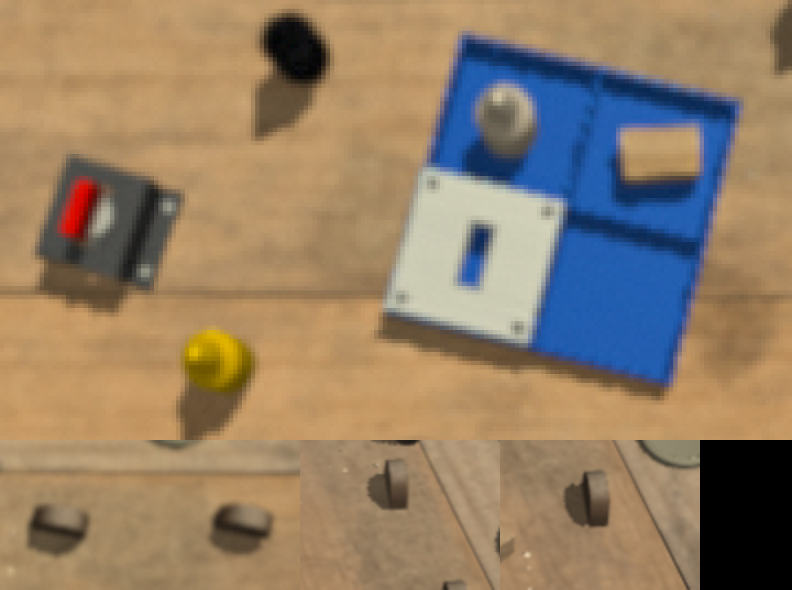

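The crop confirms both pads are brown D-shapes. The bolt is red-gripped, in the dark stand at left. I'll go to the right-hand pad.

Request:
move_arm:
  deltas:
    - [[0.54, -0.064, 0.05, -0.433, -1], [0.54, -0.064, 0.05, -0.433, -1], [0.54, -0.064, 0.05, -0.433, -1], [0.54, -0.064, 0.05, -0.433, -1], [0.54, -0.064, 0.05, -0.433, -1], [0.54, -0.064, 0.05, -0.433, -1], [0.54, -0.064, 0.05, -0.433, -1], [0.54, -0.064, 0.05, -0.433, -1], [0.54, -0.064, 0.05, -0.433, -1], [0.54, -0.064, 0.05, -0.433, -1], [0.54, -0.064, 0.05, -0.433, -1], [0.54, -0.064, 0.05, -0.433, -1]]
  squeeze: 40

```text
clock: 1.3
position: [0.6143, -0.2876, 0.199]
ee_rot: [-0.0, 0.78, 0.625, -0.001]
contact_force: [-0.7, -0.1, -0.4]
width: 0.0859
gripper_force: 0.0
```

```bash
cat > st.py <<'E'
from h import *
def show():
    s=manip.get_state();R=Rq(s['ee_rot']);print('t',s['clock'],'p',np.round(s['position'],4),'yaw_x',np.degrees(np.arctan2(R[1,0],R[0,0])).round(2),'zax',R[:,2].round(4),'w',s['width'],'gf',s['gripper_force'],'F',np.round(s['contact_force'],1),'q',np.round(s['qpos'],2))
def go(xy,z,yaw=None):
    s=manip.get_state();R=Rq(s['ee_rot']);d=R.T@(np.r_[xy,z]-s['position'])
    y0=np.degrees(np.arctan2(R[1,0],R[0,0]));print('delta',(d/.8).round(4),'twist',None if yaw is None else [round(((y0-y+180)%360-180)/120,4) for y in(yaw,yaw+180)])
E
python3 - <<'E'
from st import *
show(); im,P=shot('wrist','w1.png')
E
```

```text
t 1.3 p [ 0.6143 -0.2876  0.199 ] yaw_x 77.41 zax [-1.4e-03 -2.0e-04 -1.0e+00] w 0.08586913954491182 gf 0.0 F [-0.7 -0.1 -0.4] q [-0.54  0.45  1.33 -0.    1.36 -0.32]
```

View pics/w1.png

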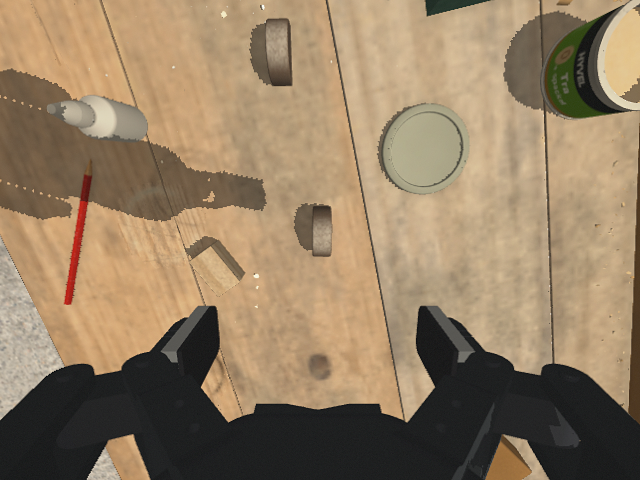

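Wrist picture: the chosen pad is at (321,231), the other pad at (280,52), the lid at (424,148), the loose block at (216,265) and the glue at (100,117). Next is the pad's centre and yaw.

```bash
python3 - <<'E'
from st import *
im=cv2.imread('pics/w1.png');hsv=cv2.cvtColor(im,cv2.COLOR_BGR2HSV)
print(hsv[230,290:345:3].tolist()); print(hsv[200:264:4,321].tolist())
E
```

```text
[[16, 90, 182], [16, 93, 181], [16, 81, 98], [16, 78, 104], [17, 83, 110], [16, 81, 110], [16, 85, 105], [15, 78, 101], [17, 64, 163], [17, 61, 167], [18, 63, 170], [17, 65, 164], [17, 62, 178], [18, 61, 179], [16, 95, 163], [15, 99, 204], [16, 100, 207], [16, 99, 208], [16, 99, 211]]
[[16, 86, 181], [16, 82, 112], [17, 88, 58], [15, 93, 82], [15, 82, 99], [16, 72, 124], [16, 70, 143], [17, 66, 155], [17, 64, 174], [16, 70, 168], [17, 63, 174], [16, 66, 163], [17, 61, 163], [15, 73, 125], [15, 96, 128], [15, 93, 189]]
```

```bash
python3 - <<'E'
from st import *
im=cv2.imread('pics/w1.png');hsv=cv2.cvtColor(im,cv2.COLOR_BGR2HSV)
P=pose('wrist')
E=[]
for r in range(212,252,3):
    g=np.abs(np.diff(cv2.GaussianBlur(hsv,(3,3),0)[r].astype(int)@np.array([0,-1,1]))); 
    a=308+np.argmax(g[308:318]);b=325+np.argmax(g[325:337]);E.append((r,a,b))
E=np.array(E,float);print(E.tolist())
for k in(1,2): print('slope px',np.polyfit(E[:,0],E[:,k],1))
a=np.median(E[4:10],0)
w=plane('wrist',[(a[1],a[0]),(a[2],a[0])],.037,P);print(w,np.linalg.norm(w[0]-w[1]))
e=plane('wrist',[(321,206),(321,257)],.01,P);print('ends',e,np.linalg.norm(e[0]-e[1]))
E
```

```text
[[212.0, 311.0, 331.0], [215.0, 311.0, 331.0], [218.0, 313.0, 331.0], [221.0, 313.0, 331.0], [224.0, 312.0, 332.0], [227.0, 312.0, 332.0], [230.0, 312.0, 330.0], [233.0, 312.0, 330.0], [236.0, 312.0, 329.0], [239.0, 312.0, 329.0], [242.0, 312.0, 331.0], [245.0, 312.0, 329.0], [248.0, 312.0, 331.0], [251.0, 311.0, 331.0]]
slope px [-3.66300366e-03  3.12776557e+02]
slope px [-3.07692308e-02  3.37694505e+02]
[[ 0.6104526  -0.28302399  0.037     ]
 [ 0.62637861 -0.28659465  0.037     ]] 0.016321387173753227
ends [[ 0.62288473 -0.26592805  0.01      ]
 [ 0.61175864 -0.31626259  0.01      ]] 0.051549549516387266
```

Request:
move_arm:
  deltas:
    - [[0.001, 0.0045, 0.12, 0, -0.4], [0.001, 0.0045, 0.17, 0, -0.4], [0.001, 0.0045, 0.229, 0, -0.4], [0.001, 0.0045, 0.229, 0, -0.4], [0.001, 0.0045, 0.229, 0, -0.4], [0.001, 0.0045, 0.229, 0, 1], [0.001, 0.0045, 0.229, 0, 1], [0.001, 0.0045, 0.229, 0, 1], [0.001, 0.0045, 0.229, 0, 1], [0.001, 0.0045, 0.229, 0, 1], [0.001, 0.0045, 0.229, 0, 1]]

```text
clock: 2.45
position: [0.6206, -0.2883, 0.0193]
ee_rot: [0.003, 0.78, 0.626, 0.001]
contact_force: [-1.0, -0.8, 7.6]
width: 0.0173
gripper_force: 40.3
```

```bash
python3 - <<'E'
from st import *
show()
b=np.array([[ 0.461,.194],[.624,.157],[.583,-.004],[.423,.036]])
c=b.mean(0);u=((b[1]-b[0])+(b[2]-b[3]));yaw=np.arctan2(u[1],u[0]);v=((b[0]-b[3])+(b[1]-b[2]));yaw2=np.arctan2(v[1],v[0])-np.pi/2
print(c,np.degrees([yaw,yaw2]));a=(yaw+yaw2)/2
R=np.array([[np.cos(a),-np.sin(a)],[np.sin(a),np.cos(a)]])
for n,o in dict(c1=(1,1),c2=(1,-1),c3=(-1,-1),deck=(-1,1)).items(): print(n,c+R@(np.array(o)*.0415))
E
```

```text
t 2.45 p [ 0.6206 -0.2883  0.0193] yaw_x 77.46 zax [ 0.0045 -0.0035 -1.    ] w 0.01726510113719156 gf 40.27127538342029 F [-1.  -0.8  7.6] q [-0.54  0.6   1.54 -0.    0.99 -0.32]
[0.52275 0.09575] [-13.4084843  -13.90938955]
c1 [0.57287621 0.12627644]
c2 [0.55327644 0.04562379]
c3 [0.47262379 0.06522356]
deck [0.49222356 0.14587621]
```

Request:
move_arm:
  deltas:
    - [[0, 0, -0.05, 0, 1], [0, 0, -0.11, 0, 1], [0, 0, -0.17, 0, 1], [0, 0, -0.23, 0, 1], [0.391, -0.274, -0.23, 0, 1], [0.391, -0.274, -0.23, 0, 1], [0.391, -0.274, -0.23, 0, 1], [0.391, -0.274, -0.23, 0, 1], [0.391, -0.274, -0.23, 0, 1], [0.391, -0.274, -0.23, 0, 1], [0.391, -0.274, -0.23, 0, 1], [0.391, -0.274, -0.23, 0, 1]]

```text
clock: 3.65
position: [0.4709, 0.0688, 0.201]
ee_rot: [-0.0, 0.78, 0.626, 0.001]
contact_force: [0.6, -0.6, -1.0]
width: 0.0173
gripper_force: 39.4
```

Request:
move_arm:
  deltas:
    - [[0, 0, 0, 0, 1], [0, 0, 0, 0, 1], [0, 0, 0, 0, 1]]

```text
clock: 3.95
position: [0.4738, 0.0653, 0.2006]
ee_rot: [0.001, 0.78, 0.625, 0.0]
contact_force: [0.1, 0.3, -0.9]
width: 0.0173
gripper_force: 39.5
```

```bash
python3 - <<'E'
from st import *
show(); im,P=shot('wrist','w2.png')
E
```

```text
t 3.95 p [0.4738 0.0653 0.2006] yaw_x 77.43 zax [ 1.7e-03 -7.0e-04 -1.0e+00] w 0.017342296299447533 gf 39.45150721992832 F [ 0.1  0.3 -0.9] q [-0.01  0.16  1.77 -0.    1.22  0.21]
```

View pics/w2.png

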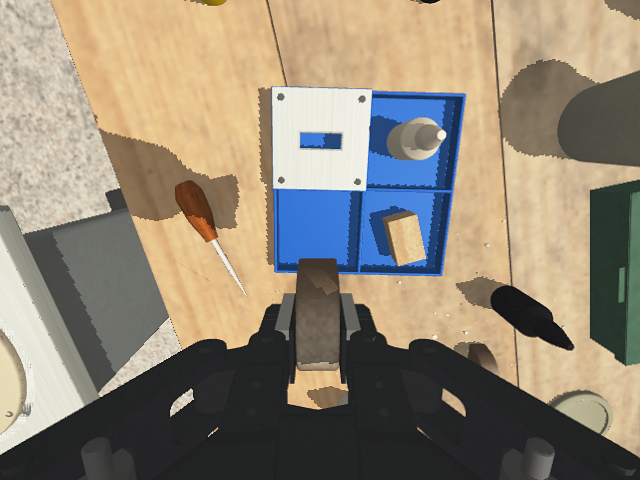

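The wrist view shows the pad held upright at (318,310), the tray with empty cell 3 at (317,230), and the slot at (321,141). I'll measure the tray and slot from it.

```bash
cat > slot.py <<'E'
from st import *
def slot(im,P,box):
    x0,y0,x1,y1=box
    g=cv2.cvtColor(im,cv2.COLOR_BGR2HSV)[y0:y1,x0:x1]
    m=cv2.inRange(g,(95,90,0),(130,255,255))
    c=max(cv2.findContours(m,0,2)[0],key=cv2.contourArea)
    r=cv2.minAreaRect(c);B=plane('wrist',cv2.boxPoints(r)+[x0,y0],.032,P)
    e1,e2=B[1]-B[0],B[2]-B[1];L=e1 if np.linalg.norm(e1)>np.linalg.norm(e2) else e2
    print('slot c',B.mean(0).round(4),'len',np.linalg.norm(e1),np.linalg.norm(e2),'yaw',np.degrees(np.arctan2(L[1],L[0])),'px',r)
    return B.mean(0)
E
python3 - <<'E'
from slot import *
im=cv2.imread('pics/w2.png');P=pose('wrist')
s=slot(im,P,(285,120,358,165))
k=plane('wrist',[(272,87),(466,93),(442,276),(275,273)],.02,P);print(k.round(4),k.mean(0))
a=np.radians(-13.6)
print('cell3 by slot',s[:2]+.083*np.array([np.sin(a),-np.cos(a)]))
E
```

```text
slot c [0.4945 0.1451 0.032 ] len 0.03422725481531839 0.012267211394572814 yaw -12.610889682000138 px ((35.0, 20.5), (15.0, 40.0), 90.0)
[[ 0.464   0.1973  0.02  ]
 [ 0.6265  0.1563  0.02  ]
 [ 0.5861 -0.0066  0.02  ]
 [ 0.4239  0.0331  0.02  ]] [0.52510972 0.09500262 0.02      ]
cell3 by slot [0.47501131 0.06438021]
```

Request:
move_arm:
  deltas:
    - [[0, 0.001, 0.06, 0, 1], [0, 0.001, 0.12, 0, 1], [0, 0.001, 0.17, 0, 1], [0, 0.001, 0.2, 0, 1], [0, 0.001, 0.222, 0, 1], [0, 0.001, 0.222, 0, 1], [0, 0.001, 0.222, 0, 1], [0, 0.001, 0.222, 0, 1]]

```text
clock: 4.8
position: [0.4746, 0.065, 0.0226]
ee_rot: [0.0, 0.781, 0.625, 0.0]
contact_force: [-0.4, -0.2, -0.4]
width: 0.0173
gripper_force: 42.1
```

Request:
move_arm:
  deltas:
    - [[0, 0, 0, 0, 0.1], [0, 0, 0, 0, 0.1], [0, 0, 0, 0, 0.1], [0, 0, 0, 0, 0.1], [0, 0, -0.06, 0, 0.1], [0, 0, -0.12, 0, 0.1], [0, 0, -0.18, 0, 0.1], [0, 0, -0.22, 0, 0.1], [0, 0, -0.22, 0, -0.4], [0, 0, -0.22, 0, -0.4]]

```text
clock: 5.8
position: [0.4739, 0.0659, 0.199]
ee_rot: [0.001, 0.78, 0.626, 0.001]
contact_force: [-0.4, 0.5, -0.5]
width: 0.0598
gripper_force: 0.0
```

```bash
python3 - <<'E'
from slot import *
show(); im,P=shot('wrist','w3.png')
s=slot(im,P,(285,120,358,165))
go((.515,.366),.24,-13.5)
E
```

```text
t 5.8 p [0.4739 0.0659 0.199 ] yaw_x 77.46 zax [ 1.7e-03 -1.0e-04 -1.0e+00] w 0.05979814687535142 gf 0.0 F [-0.4  0.5 -0.5] q [-0.01  0.16  1.77 -0.    1.21  0.21]
slot c [0.4947 0.1454 0.032 ] len 0.012236501224984086 0.035013568477600794 yaw -14.337376504212575 px ((35.31132125854492, 21.160377502441406), (41.077186584472656, 15.024989128112793), 1.9091525077819824)
delta [ 0.3776 -0.0303 -0.0528] twist [np.float64(0.758), np.float64(-0.742)]
```

View pics/w3.png

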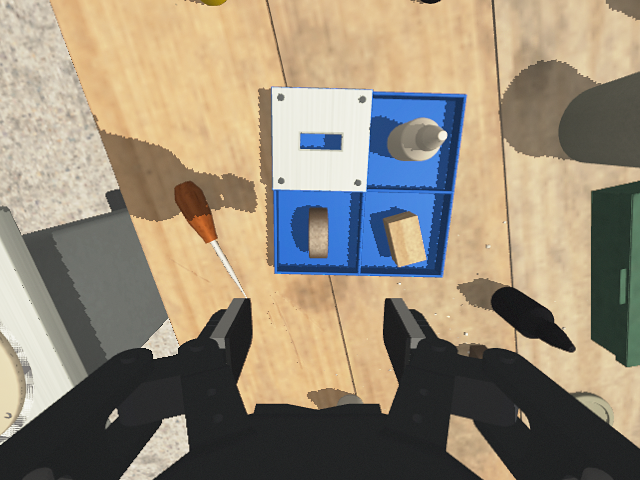

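The pad stands at (318,232) in cell 3. Next, the bolt stand.

Request:
move_arm:
  deltas:
    - [[0.378, -0.03, -0.053, -0.742, -0.4], [0.378, -0.03, -0.053, -0.742, -0.4], [0.378, -0.03, -0.053, -0.742, -0.4], [0.378, -0.03, -0.053, -0.742, -0.4], [0.378, -0.03, -0.053, -0.742, -0.4], [0.378, -0.03, -0.053, -0.742, -0.4], [0.378, -0.03, -0.053, -0.742, -0.4], [0.378, -0.03, -0.053, -0.742, -0.4], [0.378, -0.03, -0.053, -0.742, -0.4], [0.378, -0.03, -0.053, -0.742, -0.4], [0.378, -0.03, -0.053, -0.742, -0.4], [0.378, -0.03, -0.053, -0.742, -0.4]]

```text
clock: 7.05
position: [0.5153, 0.3658, 0.2382]
ee_rot: [-0.002, 0.118, 0.993, -0.001]
contact_force: [0.4, 0.2, 0.3]
width: 0.0598
gripper_force: 0.0
```

Request:
move_arm:
  deltas:
    - [[0, 0, 0, 0, -0.4], [0, 0, 0, 0, -0.4]]

```text
clock: 7.25
position: [0.5159, 0.366, 0.2398]
ee_rot: [-0.001, 0.118, 0.993, -0.001]
contact_force: [-0.1, -0.2, -1.2]
width: 0.0595
gripper_force: 0.0
```

```bash
cat > red.py <<'E'
from slot import *
def red(im,P,z,box=(0,0,640,480),thr=150):
    x0,y0,x1,y1=box
    h=cv2.cvtColor(im,cv2.COLOR_BGR2HSV)[y0:y1,x0:x1]
    m=cv2.inRange(h,(0,170,thr),(9,255,255))|cv2.inRange(h,(171,170,thr),(180,255,255))
    c=max(cv2.findContours(m,0,2)[0],key=cv2.contourArea);r=cv2.minAreaRect(c)
    B=plane('wrist',cv2.boxPoints(r)+[x0,y0],z,P);e1,e2=B[1]-B[0],B[2]-B[1];L=e1 if np.linalg.norm(e1)>np.linalg.norm(e2) else e2
    print('red c',B.mean(0).round(4),np.linalg.norm(e1).round(4),np.linalg.norm(e2).round(4),'yaw',np.degrees(np.arctan2(L[1],L[0])),'px',r,cv2.boundingRect(c))
E
python3 - <<'E'
from red import *
show(); im,P=shot('wrist','w4.png'); red(im,P,.074)
E
```

```text
t 7.25 p [0.5159 0.366  0.2398] yaw_x 166.43 zax [-1.6e-03 -9.0e-04 -1.0e+00] w 0.05950083754334117 gf 0.0 F [-0.1 -0.2 -1.2] q [ 0.51  0.36  1.37 -0.    1.41 -0.83]
red c [0.5146 0.3641 0.074 ] 0.0304 0.0092 yaw 163.35921524018545 px ((316.46881103515625, 235.12342834472656), (10.137336730957031, 32.259700775146484), 2.862405300140381) (311, 219, 12, 33)
```

View pics/w4.png

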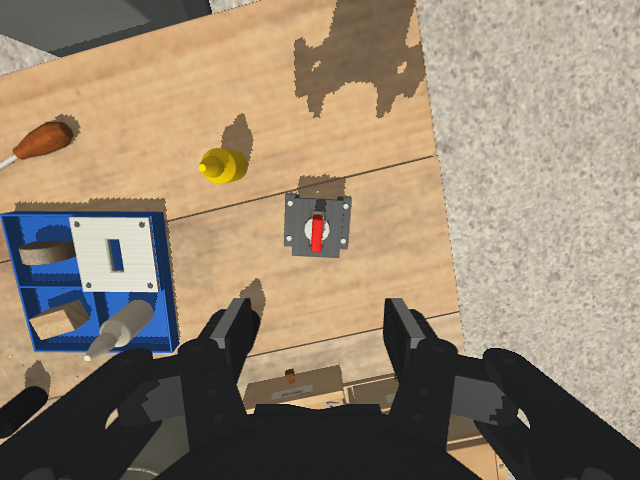

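The wrist view shows the red grip at (316,235) on the stand, measuring 30x9 mm at z=0.074, yaw 163°. I'll descend and grip it.

Request:
move_arm:
  deltas:
    - [[0.001, -0.0027, 0.06, 0.025, -0.4], [0.001, -0.0027, 0.12, 0.025, -0.4], [0.001, -0.0027, 0.17, 0.025, -0.4], [0.001, -0.0027, 0.21, 0.025, -0.4], [0.001, -0.0027, 0.225, 0.025, -0.4], [0.001, -0.0027, 0.225, 0.025, -0.4], [0.001, -0.0027, 0.225, 0.025, 1], [0.001, -0.0027, 0.225, 0.025, 1], [0.001, -0.0027, 0.225, 0.025, 1], [0.001, -0.0027, 0.225, 0.025, 1], [0.001, -0.0027, 0.225, 0.025, 1], [0.001, -0.0027, 0.225, 0.025, 1]]
  squeeze: 60

```text
clock: 8.5
position: [0.5159, 0.3649, 0.0627]
ee_rot: [0.001, 0.144, 0.99, 0.001]
contact_force: [-0.1, -0.3, 6.1]
width: 0.0084
gripper_force: 61.0
```

```bash
python3 - <<'E'
from st import *
show()
E
```

```text
t 8.5 p [0.5159 0.3649 0.0627] yaw_x 163.49 zax [ 0.0029  0.0016 -1.    ] w 0.008435726399920844 gf 60.958181619644165 F [-0.1 -0.3  6.1] q [ 0.51  0.5   1.63 -0.    1.02 -0.78]
```

Request:
move_arm:
  deltas:
    - [[0, 0, -0.04, 0, 1], [0, 0, -0.09, 0, 1], [0, 0, -0.134, 0, 1], [0, 0, -0.134, 0, 1], [-0.052, -0.27, -0.134, -0.023, 1], [-0.052, -0.27, -0.134, -0.023, 1], [-0.052, -0.27, -0.134, -0.023, 1], [-0.052, -0.27, -0.134, -0.023, 1], [-0.052, -0.27, -0.134, -0.023, 1], [-0.052, -0.27, -0.134, -0.023, 1], [-0.052, -0.27, -0.134, -0.023, 1], [-0.052, -0.27, -0.134, -0.023, 1]]

```text
clock: 9.7
position: [0.4934, 0.1463, 0.1678]
ee_rot: [-0.0, 0.119, 0.993, 0.0]
contact_force: [-0.7, -0.6, -0.9]
width: 0.0089
gripper_force: 70.4
```

Request:
move_arm:
  deltas:
    - [[0, 0, 0, 0, 1], [0, 0, 0, 0, 1]]

```text
clock: 9.9
position: [0.4934, 0.1463, 0.1679]
ee_rot: [-0.0, 0.119, 0.993, -0.0]
contact_force: [0.6, -0.2, -1.2]
width: 0.008
gripper_force: 70.4
```

```bash
python3 - <<'E'
from red import *
show(); im,P=shot('wrist','w5.png'); s=manip.get_state(); red(im,P,s['position'][2]-.0227+.034)
E
```

```text
t 9.9 p [0.4934 0.1463 0.1679] yaw_x 166.34 zax [-2.e-04  0.e+00 -1.e+00] w 0.0079576195183649 gf 70.37390112876892 F [ 0.6 -0.2 -1.2] q [ 0.15  0.24  1.75  0.    1.16 -1.18]
red c [0.4911 0.1461 0.1792] 0.0083 0.0304 yaw -13.113881662213428 px ((318.5, 327.5), (67.0, 21.0), 90.0) (308, 294, 22, 68)
```

View pics/w5.png

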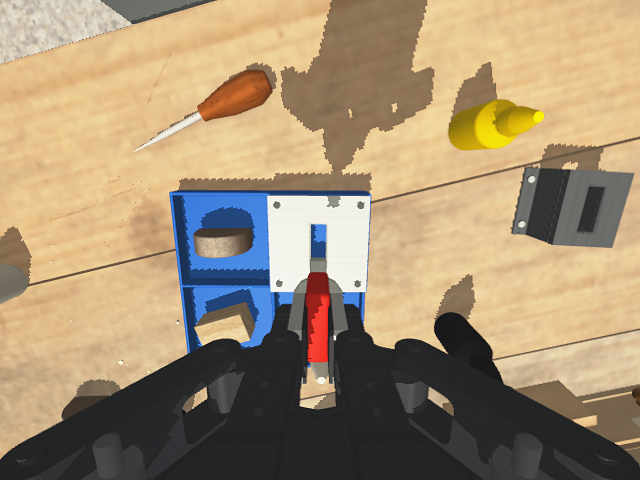

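The bolt is held, its red grip at (318,320). The slot is partly visible at (319,240). I'll compare both in the tool frame from this one view.

```bash
python3 - <<'E'
from red import *
im=cv2.imread('pics/w5.png');P=pose('wrist');s=manip.get_state();R=Rq(s['ee_rot'])
h=cv2.cvtColor(im,cv2.COLOR_BGR2HSV)[215:256,300:340]
m=cv2.inRange(h,(95,90,0),(130,255,255));p=np.argwhere(m>0);
print('rows',p[:,0].min()+215,'cols by row',[(r+215,p[p[:,0]==r,1].min()+300,p[p[:,0]==r,1].max()+301) for r in range(10,40,6) if (p[:,0]==r).any()])
T=lambda uv,z:((plane('wrist',uv,z,P)-s['position'])@R).round(4)
r0=p[:,0].min()+215
rr=[(p[p[:,0]==r,1].min()+300,p[p[:,0]==r,1].max()+301) for r in range(12,28)]
c=np.mean(rr,0)
print('slot edges tool',T([(c[0],235),(c[1],235),(c.mean(),r0)],.032))
print('slot (earlier) tool',((np.array([.4946,.1453,.032])-s['position'])@R).round(4))
hh=cv2.cvtColor(im,cv2.COLOR_BGR2HSV)
print('red top corners',T([(308,294),(330,294),(308,362),(330,362)],.1792))
print('bar/collar col px?', hh[262:274:3,300:340:3].tolist()[1])
E
```

```text
rows 224 cols by row [(225, np.int64(311), np.int64(326)), (231, np.int64(311), np.int64(326)), (237, np.int64(311), np.int64(326)), (243, np.int64(311), np.int64(326)), (249, np.int64(311), np.int64(326))]
slot edges tool [[ 0.0077 -0.0064  0.1359]
 [ 0.0077  0.006   0.1359]
 [ 0.0169 -0.0002  0.1359]]
slot (earlier) tool [-0.0014 -0.0006  0.1359]
red top corners [[ 0.0173 -0.0049 -0.0113]
 [ 0.0173  0.0038 -0.0113]
 [-0.0136 -0.0052 -0.0113]
 [-0.0136  0.0041 -0.0113]]
bar/collar col px? [[30, 7, 244], [30, 7, 244], [30, 7, 244], [29, 24, 210], [27, 19, 135], [30, 20, 137], [33, 23, 136], [33, 20, 139], [30, 19, 134], [30, 17, 229], [30, 8, 243], [26, 8, 243], [30, 9, 243], [30, 9, 242]]
```

Request:
move_arm:
  deltas:
    - [[-0.0037, 0, 0.04, 0, 1], [-0.0037, 0, 0.08, 0, 1], [-0.0037, 0, 0.1, 0, 1], [-0.0037, 0, 0.11, 0, 1], [-0.0037, 0, 0.115, 0, 1], [-0.0037, 0, 0.12, 0, 1], [-0.0037, 0, 0.12, 0, 1]]

```text
clock: 10.65
position: [0.4966, 0.1448, 0.0724]
ee_rot: [0.0, 0.12, 0.993, 0.0]
contact_force: [0.3, -0.1, -1.0]
width: 0.0083
gripper_force: 70.4
```

```bash
python3 - <<'E'
from red import *
show(); im,P=shot('wrist','w6.png'); s=manip.get_state(); red(im,P,s['position'][2]+.0113); cv2.imwrite('pics/w6c.png',cv2.resize(im[170:400,220:420],(600,690))[:600])
E
```

```text
t 10.65 p [0.4966 0.1448 0.0724] yaw_x 166.25 zax [ 8.e-04  0.e+00 -1.e+00] w 0.008327895177023384 gf 70.36409497261047 F [ 0.3 -0.1 -1. ] q [ 0.15  0.34  1.87 -0.    0.93 -1.18]
red c [0.494  0.1444 0.0839] 0.0087 0.0307 yaw -13.197568634210084 px ((318.0, 327.0), (68.0, 22.0), 90.0) (307, 293, 23, 69)
```

View pics/w6c.png

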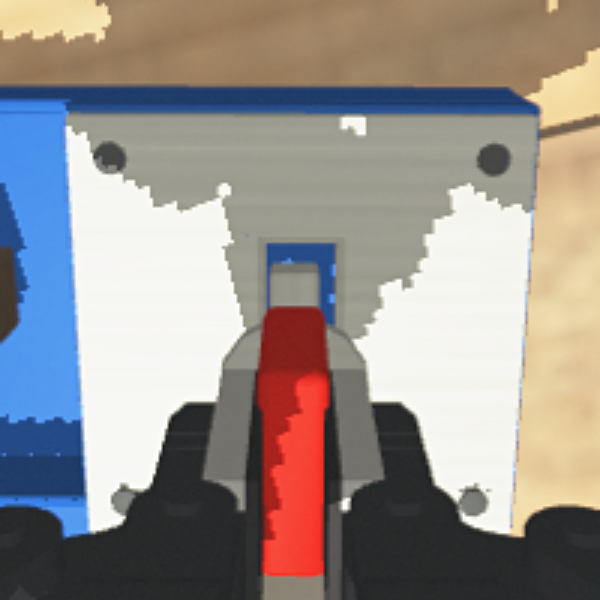

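The crop shows the bar entering the slot, about 1.4 mm left of centre. I'll nudge +y and seat it.

Request:
move_arm:
  deltas:
    - [[0, 0.0015, 0, 0, 1], [0, 0.0015, 0.006, 0, 1], [0, 0.0015, 0.012, 0, 1], [0, 0.0015, 0.017, 0, 1], [0, 0.0015, 0.021, 0, 1], [0, 0.0015, 0.022, 0, 1], [0, 0.0015, 0.022, 0, 1]]

```text
clock: 11.4
position: [0.4967, 0.1458, 0.0555]
ee_rot: [0.0, 0.12, 0.993, -0.0]
contact_force: [-2.6, -0.9, 9.4]
width: 0.008
gripper_force: 71.9
```

Seated with 9 N of contact. Quarter turn next (0.75), compensating for the bolt sitting about 1.8 mm off the TCP.

Request:
move_arm:
  deltas:
    - [[0.0002, -0.0001, -0.0005, 0.07, 1], [0.0005, -0.0003, -0.0005, 0.14, 1], [0.0008, -0.0005, -0.0005, 0.21, 1], [0.001, -0.0007, -0.0005, 0.28, 1], [0.0012, -0.0009, -0.0005, 0.35, 1], [0.0014, -0.0011, -0.0005, 0.42, 1], [0.0016, -0.0013, -0.0005, 0.49, 1], [0.0018, -0.0015, -0.0005, 0.56, 1], [0.002, -0.0018, -0.0005, 0.63, 1], [0.0021, -0.002, -0.0005, 0.7, 1], [0.0022, -0.0022, -0.0005, 0.75, 1], [0.0022, -0.0022, -0.0005, 0.75, 1]]

```text
clock: 12.6
position: [0.4955, 0.1446, 0.0556]
ee_rot: [0.001, 0.787, 0.617, 0.001]
contact_force: [-0.3, -0.2, 5.7]
width: 0.008
gripper_force: 71.1
```

```bash
python3 - <<'E'
from red import *
show(); print(manip.get_state()['moment']); im,P=shot('wrist','w7.png'); s=manip.get_state(); red(im,P,.066)
E
```

```text
t 12.6 p [0.4955 0.1446 0.0556] yaw_x 76.25 zax [ 2.3e-03  2.0e-04 -1.0e+00] w 0.007983523255083873 gf 71.14683866500854 F [-0.3 -0.2  5.7] q [ 0.15  0.36  1.89 -0.    0.88  0.39]
[-0.02305008  0.07557983 -0.04028043]
red c [0.4956 0.1454 0.066 ] 0.008 0.031 yaw -103.2981247767686 px ((317.0, 327.0), (68.0, 20.0), 90.0) (307, 293, 21, 69)
```

Request:
move_arm:
  deltas:
    - [[0, 0, 0, 0, 0.4], [0, 0, 0, 0, 0.4], [0, 0, 0, 0, 0.4], [0, 0, 0, 0, 0.4], [0, 0, -0.03, 0, 0.4], [0, 0, -0.08, 0, 0.4], [0, 0, -0.14, 0, 0.4], [0, 0, -0.2, 0, 0.4], [-0.09, 0, -0.22, 0, 0.4], [-0.09, 0, -0.22, 0, 0.4], [-0.09, 0, -0.22, 0, 0.4], [-0.09, 0, -0.22, 0, 0.4]]

```text
clock: 13.85
position: [0.4772, 0.0747, 0.2308]
ee_rot: [-0.0, 0.787, 0.617, 0.0]
contact_force: [0.4, -0.3, 0.1]
width: 0.0257
gripper_force: 0.0
```

```bash
python3 - <<'E'
from red import *
show(); im,P=shot('wrist','w8.png'); red(im,P,.066)
shot('side','s8.png')
E
```

```text
t 13.85 p [0.4772 0.0747 0.2308] yaw_x 76.18 zax [ 2.e-04  8.e-04 -1.e+00] w 0.025722778020678214 gf 0.0 F [ 0.4 -0.3  0.1] q [0.01 0.14 1.7  0.   1.29 0.25]
red c [0.4955 0.1437 0.066 ] 0.0076 0.0297 yaw -103.56577035549267 px ((318.5, 154.0), (36.0, 9.0), 90.0) (314, 136, 10, 37)
```

View pics/w8.png

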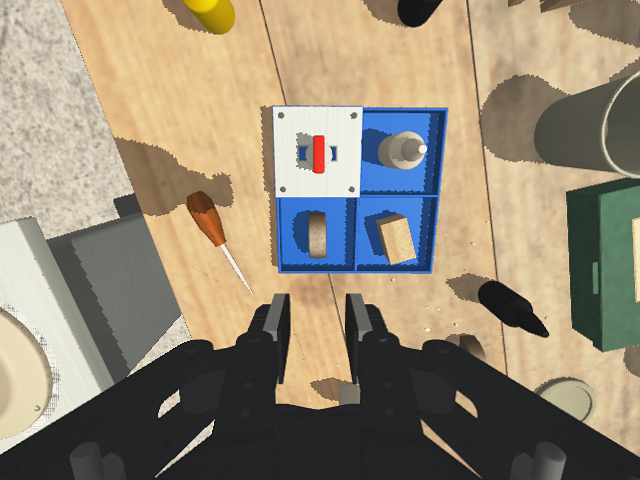

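The grip at (318,154) lies across the slot and stands centred and upright, within 2 mm of the slot centre. Cells 1 to 3 hold the glue, block and pad, and nothing else has moved. I'll hand it in.

```bash
python3 -c "
from rig import manip
print(manip.sign_off())"
```

```text
the job is handed in; nothing more can be done
None
```

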